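# Hang a rinsed paint-mixing cup upside down on its drying peg

### The arm

A 6-joint arm with a two-finger parallel gripper is mounted at the origin on the work surface. World frame = base frame: x ahead of the robot, y to its left, z up, the work surface at z = 0. Lengths are in m, angles in rad, forces in N, time in s.
With the tool pointing down it reaches from about 0.3 to 0.75 m from the base axis. Payload 8.5 kg.
Tool frame: the origin (TCP) lies between the finger pads; the fingertips stand bot.tips_ahead ahead of it and the grasp point (between the pads) lies 3 mm ahead of it (bot.tips_ahead is the distance from the TCP to the fingertips, in m); z points along the fingers, y is the line along which they close (so a half turn about z gives the same grasp; the last joint's range is limited). The gripper opens to 85 mm and grips with 20 to 120 N. Pads are 22 mm wide; open, the fingers measure 114 mm over their backs; the gripper's body (76 mm by 85 mm) begins 54 mm behind the grasp point. The pads swing forward as they close: fully open they stand 13 mm farther back than shut.
Start: joints at [-0.215, 0.381, 1.297, -0, 1.464, -0.215], TCP at [0.55, 0, 0.253] pointing down, gripper open.
Joint ranges: [-3.11, 3.11], [-0.89, 2.33], [0.22, 2.48], [-1.42, 4.56], [0.17, 2.85], [-2.88, 2.88]. Speed limits (rad/s): [2.39, 2.39, 3.14, 3.14, 3.14, 3.14].

### API

Orientations are given as a rotation vector (axis times angle).
In Python, from cell import bot gives the robot as it stands.
- The arm moves only by the tool apply_moves, never from a script. Its argument "moves" is a list of rows, each an object of numbers: "x", "y", "z": the shift along the tool's x, y, z in cm; "rx", "ry", "rz": the turn, a rotation vector about the tool's x, y, z in degrees; "gripper": the opening, from -1 (shut) to 1 (fully open). In form: [{"x": .., "y": .., "z": .., "rx": .., "ry": .., "rz": .., "gripper": ..}, ...]. A call has 1 to 10 rows; each row is the pose to reach, as a shift and turn from the pose commanded when the call began, along the tool's axes at that moment; what a row does not reach only later rows make up. A row lasts 1/12 s, in which the tool goes at most 41.7 mm and 7.16 degrees, less where a joint would pass 70% of its speed; a pose out of reach is approached as far as the arm can. A call with a gripper value outside its range is refused whole. The fingers move at their own pace and stop on an object; "force" is the grip in N (left out, the last holds). Time passes only in rows, so rows that repeat a pose let the fingers close. It gives the time, the measured TCP pose, the force, the opening and the grip force at its end, in the units of the state.
- bot.read_state(): the state, without advancing time (a new reading comes with each control period).
- bot.grab_frame(name): name is "scene" or "side" or "wrist"; returns a dict with "color" (400x640x3 uint8, red, green, blue), "intrinsics" (3x3 intrinsics, pixels), "R" (3x3) and "t" (3): a world point X has camera coordinates R X + t; the wrist camera has in their place "hand_eye" (4x4, takes a point from camera to tool coordinates, whose origin is the TCP and whose axes are the flange's). Camera axes: x right, y down, z forward; pixel columns grow to the right and rows downward; lengths in m; the calibration is good to about 2 mm. The wrist camera is an equidistant fisheye: a pixel r from the principal point sees the ray r / f radians off the axis. A picture is of the moment at which its call begins: read the wrist's pose just before it. There is no depth.
- bot.hand_in(): hands the job in; it is judged then, once.
The state is a dict: "t": time; "joint_positions": joint angles; "joint_velocities": joint speeds; "effort": joint torques, N m; "tcp_pos": TCP position; "tcp_rot": TCP orientation; "contact_force": force on the tool from outside, world axes, zero at the start; "moment": the same for the moment, N m; "opening": finger opening in m; "gripper_force": force on a finger pad.
Only numpy, scipy, OpenCV 4.12 (cv2) and the standard library are available. Lean on these libraries where they do the work, as an engineer would, in place of code of your own. Each camera call takes 0.05 s, during which the arm holds its last target. There are 200 camera calls.

### The job

The rinsed orange paint-mixing cup is lying in the wire drain rest. Turn it fully mouth-down and hang it on the free drying peg, the one on the teal foot, so that the peg's white head is inside against the cup's bottom and the cup hangs straight, then let go. The cup is thin plastic: hold it with a light grip (well under 60 N on each side), set it down on the peg gently rather than dropping or ramming it, and leave the blue cup hanging undisturbed on the other peg.

Things in the scene. Friction and masses are not known exactly. Their poses are not given: they have to be found in the camera images.
- cup: Orange plastic cup, straight cylinder: outer diameter 60 mm, inner 54 mm, height 100 mm, bottom 4 mm thick, 40 to 90 g. Origin: centre of the outer underside (closed end); z along the cup's axis towards the mouth. At the start it lies on the rest, z pointing 25 degrees below level, mouth low; hanging mouth-down, z points straight down. Its turn about z does not matter.
- cup_rim (a point): Centre of the mouth of the orange cup, on its axis, 100 mm from the origin of cup. At the start it is at (45, 0, 41) mm, and the centre of the underside at (-46, 0, 83) mm, in the frame of rest.
- rest: Fixed wire drain rest under the orange cup: teal foot plate 150 x 70 x 6 mm; two steel rails 8 mm thick, 48 mm over both (the cup's sides stay free for fingers), sloping down 25 degrees to its +x, ending in two upturned stops at the rim that stay below the cup's axis. Origin: centre of the underside; x: level direction in which the mouth points; z up. Lift the cup straight up to free it.
- stand: Free drip stand, fixed: teal round foot 90 mm in diameter, 10 mm high; upright steel shaft 12 mm in diameter; on it a white round head 30 mm in diameter, 13 mm high, flat top 125 mm above the counter. Origin: centre of the underside; z up. A cup hangs with its inner bottom on the flat top: outer underside 129 mm, rim 29 mm above the counter, clear of the foot.
- stand_top (a point): Centre of the flat top of the free stand's white head, 125 mm above the counter.
- stand_full: The other drip stand, fixed, same sizes, dark grey foot, carrying the blue cup. Origin: centre of the underside. The two stands and the rest stand side by side in any order, at least 150 mm between centres; other clutter lies nearer than x = 0.40 m, beyond x = 0.69 m, or more than 0.4 m to either side.
- parked_cup: Blue cup, same size as the orange one, hanging mouth-down and loose on the grey-footed stand. Origin: centre of its outer underside, now on top, 129 mm above the counter; z towards the mouth (down).
Things that resemble listed ones, but are neither listed nor needed, are in the scene too. Several things have the shape of the stand_full; the one meant has the colours described above.

How it is judged:
By the outcome, as a careful person would: the job done as asked, in the order asked, and still so for the second after the job is handed in, with the robot touching nothing.
It also fails if it takes over 48 s, if anything falls off the work surface, if the arm or the gripper's body presses on something with over 40 N, if the wrist force passes 120 N, or if a joint passes its speed limit or range.

## Working session

There is one attempt and no reset: what is moved stays moved. The work goes in short steps, Python scripts to look and compute and a tool call to move; the robot and the scene stay as the last step left them, time stands still between calls to the robot, and variables do not carry over. Pictures are saved under pics/ and viewed, at most 10 in all, crops included, and the job is handed in when it is done.

Besides the shell and the picture viewer there is one more tool, called after "Emit:" as a command line: name --argument value ..., lists and objects as JSON in quotes. apply_moves: Moves the arm, as the interface text tells. Its arguments: {"type":"object","properties":{"moves":{"type":"array"},"force":{"type":"number"}},"required":["moves"]}

```bash
mkdir -p pics; ls; python3 - <<'E'
from cell import bot
import cv2,numpy as np
s=bot.read_state(); print(s, bot.tips_ahead)
for n in ("scene","side","wrist"):
    f=bot.grab_frame(n); cv2.imwrite(f"pics/{n}0.png",f["color"][:,:,::-1])
    np.savez(f"/tmp/{n}0.npz",**f)
    print(n,{k:np.round(v,3).tolist() for k,v in f.items() if k!="color"})
E
```

```text
pics
{'t': 0.0, 'joint_positions': array([-2.15307256e-01,  3.81169315e-01,  1.29825913e+00,  3.69455301e-06,
        1.46360915e+00, -2.15313283e-01]), 'joint_velocities': array([ 0.00118279, -0.00217351,  0.00043442, -0.00085295, -0.00080115,
       -0.00026096]), 'effort': array([-1.00240642e-03, -4.48466885e+01, -2.31285810e+01, -2.87182611e-04,
        4.73836102e-03,  1.77242771e-05]), 'tcp_pos': array([5.49733437e-01, 5.28557830e-05, 2.52726638e-01]), 'tcp_rot': array([-2.22057350e+00, -2.22058600e+00,  1.21964881e-03]), 'contact_force': array([-0.28755074, -0.56355185,  0.29025962]), 'moment': array([-0.02304852,  0.00774496, -0.03929961]), 'gripper_force': 0.0, 'opening': 0.08546040031591208} 0.022
scene {'intrinsics': [[431.029, 0.0, 322.887], [0.0, 431.029, 204.001], [0.0, 0.0, 1.0]], 'R': [[0.415, 0.91, -0.009], [0.539, -0.254, -0.803], [-0.733, 0.329, -0.595]], 't': [-0.244, -0.189, 1.43]}
side {'intrinsics': [[452.105, 0.0, 319.785], [0.0, 452.105, 196.666], [0.0, 0.0, 1.0]], 'R': [[0.788, -0.615, 0.022], [-0.291, -0.404, -0.867], [0.542, 0.677, -0.498]], 't': [-0.42, 0.242, 0.725]}
wrist {'intrinsics': [[309.707, 0.0, 324.836], [0.0, 309.707, 200.998], [0.0, 0.0, 1.0]], 'hand_eye': [[-0.001, -0.965, -0.262, 0.066], [1.0, -0.001, 0.0, 0.001], [-0.0, -0.262, 0.965, -0.121], [0.0, 0.0, 0.0, 1.0]]}
```

View pics/scene0.png

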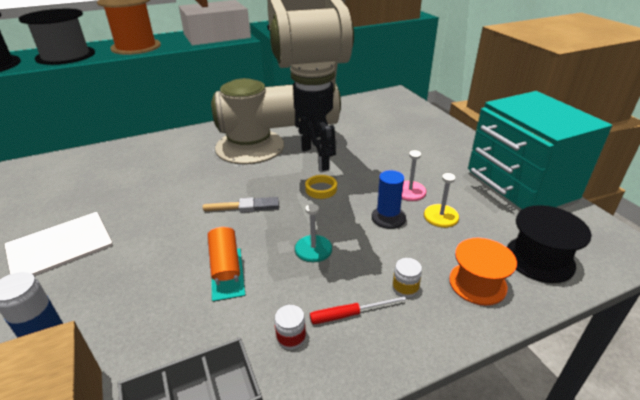

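View pics/side0.png

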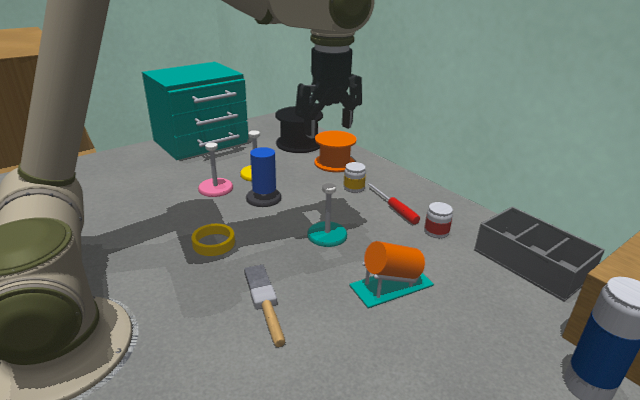

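View pics/wrist0.png

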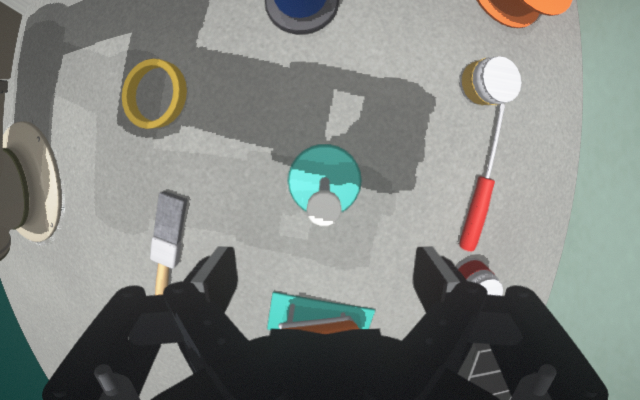

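The scene picture shows the orange cup on its teal rest at (222,253) and the free teal-footed stand at (313,248) with its head at (311,207). The blue cup is on its grey foot at (390,200). The side view shows the cup at (395,260), with its closed end towards the robot at (378,260), and the stand head at (329,188). The wrist view shows the stand foot at (325,180) and the rest at the bottom edge.

```bash
cat > h.py <<'E'
import numpy as np,cv2
from scipy.spatial.transform import Rotation as Ro
def load(n): return dict(np.load(f"/tmp/{n}.npz"))
def ray(f,uv,tcp=None):
    """origin, unit rays (N,3) in world; tcp=(pos,rotvec) for the fisheye wrist camera"""
    uv=np.atleast_2d(np.asarray(uv,float)); K=f["intrinsics"]
    d=np.c_[(uv[:,0]-K[0,2])/K[0,0],(uv[:,1]-K[1,2])/K[1,1],np.ones(len(uv))]
    if tcp is not None:
        th=np.hypot(d[:,0],d[:,1]); s=np.sinc(th/np.pi)
        d=np.c_[d[:,0]*s,d[:,1]*s,np.cos(th)]
        R=Ro.from_rotvec(tcp[1]).as_matrix(); H=f["hand_eye"]
        return R@H[:3,3]+tcp[0], d@(R@H[:3,:3]).T
    d/=np.linalg.norm(d,axis=1)[:,None]
    return -f["R"].T@f["t"], d@f["R"]
def plane(o,d,z): return o+d*((z-o[2])/d[:,2])[:,None]
def cross(rays):
    A=np.zeros((3,3));b=np.zeros(3)
    P=[(o,np.eye(3)-np.outer(d,d)) for o,d in rays]
    for o,M in P:A+=M;b+=M@o
    X=np.linalg.solve(A,b); return X,[float(np.linalg.norm(M@(X-o))*1e3) for o,M in P]
def mask(f,h,s=100,v=50,win=None):
    hsv=cv2.cvtColor(f["color"],cv2.COLOR_RGB2HSV)
    m=cv2.inRange(hsv,(h[0],s,v),(h[1],255,255))
    if win: k=np.zeros_like(m);a,b,c,e=win;k[b:e,a:c]=255;m&=k
    return m
def pts(m): 
    y,x=np.nonzero(m); return np.c_[x,y].astype(float)
E
python3 - <<'E'
from h import *
S,D,W=load("scene0"),load("side0"),load("wrist0")
tw=(np.array([.54973,.00005,.25273]),np.array([-2.22057,-2.22059,.00122]))
for n,f,wf,wr,wc,t in (("scene",S,(290,230,336,265),(205,245,250,302),(200,220,245,285),None),("side",D,(304,218,352,250),(345,255,440,310),(360,238,430,285),None),("wrist",W,(280,140,365,222),None,None,tw)):
    m=mask(f,(75,98),win=wf); o,d=ray(f,pts(m),t); P=plane(o,d,.01)
    c,r=cv2.minEnclosingCircle((P[:,:2]*1e3).astype(np.float32)); print(n,"foot",np.round(c,1),round(r,1),len(P))
    if wr:
        m=mask(f,(75,98),win=wr); o,d=ray(f,pts(m),t); P=plane(o,d,.006)
        print("  rest",cv2.minAreaRect((P[:,:2]*1e3).astype(np.float32)))
        m=mask(f,(3,16),150,60,wc); q=pts(m); print("  cup px",q.mean(0),len(q),cv2.minAreaRect(q.astype(np.float32)))
        np.save(f"/tmp/{n}_cup.npy",q)
# head: whitish pixels
for n,f,w in (("scene",S,(300,196,325,217)),("side",D,(318,180,342,198)),("wrist",W,(300,188,348,232))):
    a,b,c,e=w; im=f["color"][b:e,a:c]; cv2.imwrite(f"/tmp/h_{n}.png",cv2.resize(im[:,:,::-1],(300,int(300*(e-b)/(c-a))),interpolation=0))
ims=[cv2.resize(cv2.imread(f"/tmp/h_{n}.png"),(260,260)) for n in("scene","side","wrist")]
cv2.imwrite("pics/heads.png",np.hstack(ims))
a=cv2.resize(S["color"][215:305,195:255,::-1],(380,570),interpolation=0);b=cv2.resize(D["color"][230:310,340:440,::-1],(400,320),interpolation=0)
b=cv2.copyMakeBorder(b,0,250,0,0,0);cv2.imwrite("pics/cup.png",np.hstack([a,b]))
E
```

```text
scene foot [552.7  -8.3] 47.4 757
  rest ((542.3591918945312, -212.8580322265625), (67.42269134521484, 151.72593688964844), 77.67188262939453)
  cup px [222.74441133 253.57153502] 1342 ((222.81683349609375, 253.16831970214844), (52.43846130371094, 27.861042022705078), 84.2894058227539)
side foot [542.  -12.6] 49.5 750
  rest ((538.81201171875, -216.13551330566406), (72.77365112304688, 150.82861328125), 78.28971099853516)
  cup px [393.73630717 259.86166008] 1771 ((394.260009765625, 259.67999267578125), (60.38692092895508, 32.668338775634766), 8.13010311126709)
wrist foot [549.   -7.8] 43.8 3197
```

View pics/heads.png

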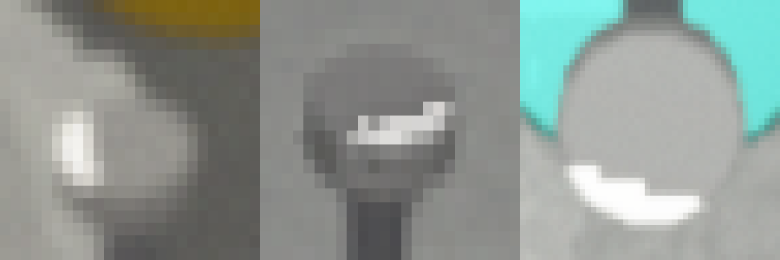

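View pics/cup.png

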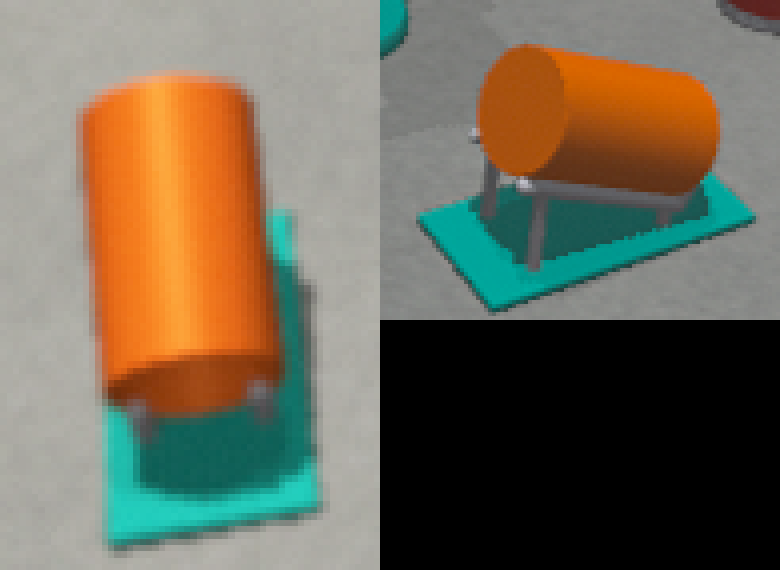

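Heads: the top disc centre is at about (312.0,207.5) in scene, (329.0,186.6) in side and (324.2,209.2) in wrist. Cup: the closed-end centre is at (375.8,257.8) in side, and the mouth centre is at (225.8,275.8) in scene.

```bash
python3 - <<'E'
from h import *
S,D,W=load("scene0"),load("side0"),load("wrist0")
tw=(np.array([.54973,.00005,.25273]),np.array([-2.22057,-2.22059,.00122]))
r=lambda f,uv,t=None:(lambda o,d:(o,d[0]))(*ray(f,uv,t))
hs=[r(S,(312.0,207.5)),r(D,(329.0,186.6)),r(W,(324.2,209.2),tw)]
print("head all",cross(hs),"fixed",cross(hs[:2])[0])
for h in hs: print(plane(h[0],h[1][None],.125))
def proj(f,X): c=f["R"]@X+f["t"]; p=f["intrinsics"]@c; return p[:2]/p[2]
c=np.array([.5405,-.2145,0]); y=np.radians(-12.1); R=Ro.from_euler('z',y).as_matrix()
for n,l in(("under",(-.046,0,.083)),("rim",(.045,0,.041))):
    X=c+R@l; print(n,X,proj(S,X),proj(D,X))
b=r(D,(375.8,257.8));m=r(S,(225.8,275.8))
print("under@83",plane(b[0],b[1][None],.083),"rim@41",plane(m[0],m[1][None],.041))
qs,qd=np.load("/tmp/scene_cup.npy").mean(0),np.load("/tmp/side_cup.npy").mean(0)
print("centroid",cross([r(S,qs),r(D,qd)]))
E
```

```text
head all (array([ 0.54881632, -0.00798311,  0.12448498]), [1.1871350534667218, 1.1658988551367402, 1.3411803171830001]) fixed [ 0.54813097 -0.00713968  0.12388132]
[[ 0.5486776  -0.00691612  0.125     ]]
[[ 0.54640283 -0.00996762  0.125     ]]
[[ 0.54962086 -0.00894944  0.125     ]]
under [ 0.49552197 -0.20485755  0.083     ] [220.42034861 232.62364086] [374.38607621 257.16511641]
rim [ 0.58450025 -0.22393284  0.041     ] [224.67906895 275.38059209] [412.93893667 262.73387062]
under@83 [[ 0.49627831 -0.20771651  0.083     ]] rim@41 [[ 0.58668592 -0.22210095  0.041     ]]
centroid (array([ 0.53985118, -0.21357419,  0.06164181]), [0.4076566035712965, 0.4076566035713163])
```

```bash
cat >> h.py <<'E'
def orient(al,psi):
    a,p=np.radians([al,psi]); h=np.array([np.cos(p),np.sin(p),0]);Z=np.array([0,0,1.])
    z=np.sin(a)*h-np.cos(a)*Z; x=-(np.cos(a)*h+np.sin(a)*Z); return np.c_[x,np.cross(z,x),z]
def rel(s,grasp,al,psi,back=0.):
    R=orient(al,psi); T=np.asarray(grasp)-R[:,2]*(.003+back); C=Ro.from_rotvec(s["tcp_rot"]).as_matrix()
    print("cm",np.round(C.T@(T-s["tcp_pos"])*100,2),"deg",np.round(np.degrees(Ro.from_matrix(C.T@R).as_rotvec()),2),"TCP",T)
E
python3 - <<'E'
from h import *
from cell import bot
rel(bot.read_state(),(.521,-.211,.071),30,-11,.14)
E
```

```text
cm [-19.74  -9.89   5.81] deg [-20.69 -25.11 -77.06] TCP [ 0.45081366 -0.19735716  0.19484163]
```

Emit:
apply_moves --moves '[{"x": -19.7, "y": -9.9, "z": 0, "rx": -20.7, "ry": -25.1, "rz": -77.1, "gripper": 1}, {"x": -19.7, "y": -9.9, "z": 0, "rx": -20.7, "ry": -25.1, "rz": -77.1, "gripper": 1}, {"x": -19.7, "y": -9.9, "z": 0, "rx": -20.7, "ry": -25.1, "rz": -77.1, "gripper": 1}, {"x": -19.7, "y": -9.9, "z": 0, "rx": -20.7, "ry": -25.1, "rz": -77.1, "gripper": 1}, {"x": -19.7, "y": -9.9, "z": 0, "rx": -20.7, "ry": -25.1, "rz": -77.1, "gripper": 1}, {"x": -19.7, "y": -9.9, "z": 0, "rx": -20.7, "ry": -25.1, "rz": -77.1, "gripper": 1}, {"x": -19.7, "y": -9.9, "z": 5.8, "rx": -20.7, "ry": -25.1, "rz": -77.1, "gripper": 1}, {"x": -19.7, "y": -9.9, "z": 5.8, "rx": -20.7, "ry": -25.1, "rz": -77.1, "gripper": 1}, {"x": -19.7, "y": -9.9, "z": 5.8, "rx": -20.7, "ry": -25.1, "rz": -77.1, "gripper": 1}, {"x": -19.7, "y": -9.9, "z": 5.8, "rx": -20.7, "ry": -25.1, "rz": -77.1, "gripper": 1}]' --force 25

```text
t: 0.98
tcp_pos: [0.4503, -0.1967, 0.1941]
tcp_rot: [0.618, 2.637, -0.055]
contact_force: [0.1, 0.7, -0.1]
opening: 0.0851
gripper_force: 0.0
```

```bash
python3 - <<'E'
from h import *
from cell import bot
s=bot.read_state();print(s["joint_positions"],s["tcp_pos"]);rel(s,(.521,-.211,.071),30,-11,.14)
E
```

```text
[-0.73831177  0.20012556  1.83364282  0.26008476  0.72288519 -2.01057638] [ 0.45026925 -0.19670562  0.19407441]
cm [-0.1  -0.03 -0.04] deg [ -3.8   -4.84 -14.54] TCP [ 0.45081366 -0.19735716  0.19484163]
```

Emit:
apply_moves --moves '[{"x": -0.1, "y": 0, "z": 0, "rx": -3.8, "ry": -4.8, "rz": -14.5, "gripper": 1}, {"x": -0.1, "y": 0, "z": 0, "rx": -3.8, "ry": -4.8, "rz": -14.5, "gripper": 1}, {"x": -0.1, "y": 0, "z": 0, "rx": -3.8, "ry": -4.8, "rz": -14.5, "gripper": 1}, {"x": -0.1, "y": 0, "z": 0, "rx": -3.8, "ry": -4.8, "rz": -14.5, "gripper": 1}, {"x": -0.1, "y": 0, "z": 0, "rx": -3.8, "ry": -4.8, "rz": -14.5, "gripper": 1}]'

```text
t: 1.4
tcp_pos: [0.4516, -0.1975, 0.1956]
tcp_rot: [0.262, 2.607, -0.067]
contact_force: [-0.2, 0.3, 0.6]
opening: 0.0853
gripper_force: 0.0
```

```bash
python3 - <<'E'
from h import *
from cell import bot
s=bot.read_state();f=bot.grab_frame("wrist");cv2.imwrite("pics/w1.png",f["color"][:,:,::-1])
np.savez("/tmp/w1.npz",**f,p=s["tcp_pos"],r=s["tcp_rot"])
print(s["joint_positions"]);rel(s,(.521,-.211,.071),30,-11,.0)
E
```

```text
[-0.79420182  0.18937811  1.87892752  0.46195677  0.68230794 -2.46858308]
cm [ 0.1   0.03 14.03] deg [-0.12 -0.05 -0.45] TCP [ 0.51952756 -0.21071379  0.07359808]
```

View pics/w1.png

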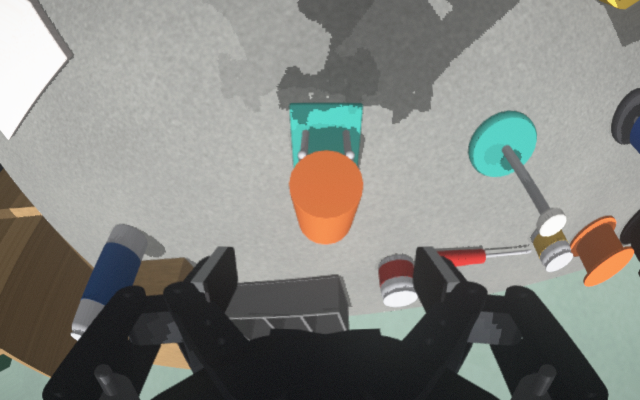

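The wrist view shows the cup's underside disc centred near (326,186), about 73 px across. The cup's far rim is at (326,240), centred between the fingers. The stand head is at (551,220).

```bash
python3 - <<'E'
from h import *
S,D,W,W0=load("scene0"),load("side0"),load("w1"),load("wrist0"); t=(W["p"],W["r"])
r=lambda f,uv,t=None:(lambda o,d:(o,d[0]))(*ray(f,uv,t))
m=mask(W,(3,16),150,60,(280,145,375,245)); q=pts(m)
for y in (165,175,186,200,215,225,235):
    x=q[q[:,1]==y][:,0]; print(y,x.min(),x.max(),(x.min()+x.max())/2)
print("top row",q[:,1].min(),"bottom",q[:,1].max())
c=cross([r(W,(326,186),t),r(D,(375.8,257.8))]);print("underside",c)
h=r(W,(551,218),t)
print("head@125",plane(h[0],h[1][None],.1245))
# axis point in tool frame from width centres
o,d=ray(W,[(326,186),(326,235)],t); C=Ro.from_rotvec(W["r"]).as_matrix()
print("tool y of rays at under:",(C.T@(c[0]-W["p"]))*1e3)
print("head all",cross([r(S,(312.0,207.5)),r(D,(329.0,186.6)),h,r(W0,(324.2,209.2),(np.array([.54973,.00005,.25273]),np.array([-2.22057,-2.22059,.00122])))]))
E
```

```text
165 297.0 355.0 326.0
175 291.0 360.0 325.5
186 290.0 361.0 325.5
200 293.0 358.0 325.5
215 297.0 353.0 325.0
225 300.0 350.0 325.0
235 306.0 344.0 325.0
top row 151.0 bottom 243.0
underside (array([ 0.49888796, -0.20686227,  0.08331074]), [2.0853886652085682, 2.0853886652085083])
head@125 [[ 0.53760856 -0.01602159  0.1245    ]]
tool y of rays at under: [1.43062896e+01 8.94947358e-03 1.21375195e+02]
head all (array([ 0.54779763, -0.00825288,  0.12202489]), [2.697650469412808, 1.5583388876976372, 4.072493484706704, 2.3686151712941546])
```

Emit:
apply_moves --moves '[{"z": 3, "gripper": 1}, {"z": 6, "gripper": 1}, {"z": 8.5, "gripper": 1}, {"z": 10.5, "gripper": 1}, {"z": 12, "gripper": 1}, {"z": 13, "gripper": 1}, {"z": 14, "gripper": 1}, {"z": 14, "gripper": 1}, {"z": 14, "gripper": 1}]'

```text
invalid input at $.moves[0]: expected keys x, y, z, rx, ry, rz, gripper
```

Emit:
apply_moves --moves '[{"gripper": 0.4}, {"gripper": 0.3}, {"gripper": 0.2}, {"gripper": 0.1}, {"gripper": 0.1}, {"gripper": 0.1}, {"gripper": 0.1}, {"gripper": 0.1}]' --force 25

```text
invalid input at $.moves[0]: expected keys x, y, z, rx, ry, rz, gripper
```

Emit:
apply_moves --moves '[{"x": 0, "y": 0, "z": 3, "rx": 0, "ry": 0, "rz": 0, "gripper": 1}, {"x": 0, "y": 0, "z": 6, "rx": 0, "ry": 0, "rz": 0, "gripper": 1}, {"x": 0, "y": 0, "z": 8.5, "rx": 0, "ry": 0, "rz": 0, "gripper": 1}, {"x": 0, "y": 0, "z": 10.5, "rx": 0, "ry": 0, "rz": 0, "gripper": 1}, {"x": 0, "y": 0, "z": 12, "rx": 0, "ry": 0, "rz": 0, "gripper": 1}, {"x": 0, "y": 0, "z": 13, "rx": 0, "ry": 0, "rz": 0, "gripper": 1}, {"x": 0, "y": 0, "z": 14, "rx": 0, "ry": 0, "rz": 0, "gripper": 1}, {"x": 0, "y": 0, "z": 14, "rx": 0, "ry": 0, "rz": 0, "gripper": 1}, {"x": 0, "y": 0, "z": 14, "rx": 0, "ry": 0, "rz": 0, "gripper": 1}]'

```text
t: 2.2
tcp_pos: [0.5206, -0.2108, 0.0746]
tcp_rot: [0.259, 2.607, -0.067]
contact_force: [0.3, 0.1, 0.7]
opening: 0.0856
gripper_force: 0.0
```

Emit:
apply_moves --moves '[{"x": 0, "y": 0, "z": 0, "rx": 0, "ry": 0, "rz": 0, "gripper": 0.5}, {"x": 0, "y": 0, "z": 0, "rx": 0, "ry": 0, "rz": 0, "gripper": 0.3}, {"x": 0, "y": 0, "z": 0, "rx": 0, "ry": 0, "rz": 0, "gripper": 0.2}, {"x": 0, "y": 0, "z": 0, "rx": 0, "ry": 0, "rz": 0, "gripper": 0.2}, {"x": 0, "y": 0, "z": 0, "rx": 0, "ry": 0, "rz": 0, "gripper": 0.2}, {"x": 0, "y": 0, "z": 0, "rx": 0, "ry": 0, "rz": 0, "gripper": 0.2}, {"x": 0, "y": 0, "z": 0, "rx": 0, "ry": 0, "rz": 0, "gripper": 0.2}, {"x": 0, "y": 0, "z": 0, "rx": 0, "ry": 0, "rz": 0, "gripper": 0.2}]' --force 25

```text
t: 2.87
tcp_pos: [0.5204, -0.2109, 0.0753]
tcp_rot: [0.258, 2.606, -0.068]
contact_force: [-3.3, 2.1, 7.0]
opening: 0.0602
gripper_force: 26.3
```

Emit:
apply_moves --moves '[{"x": -0.5, "y": 0, "z": -0.87, "rx": 0, "ry": 0, "rz": 0, "gripper": 0.2}, {"x": -1.25, "y": 0, "z": -2.17, "rx": 0, "ry": 0, "rz": 0, "gripper": 0.2}, {"x": -2.5, "y": 0, "z": -4.33, "rx": 0, "ry": 0, "rz": 0, "gripper": 0.2}, {"x": -4, "y": 0, "z": -6.93, "rx": 0, "ry": 0, "rz": 0, "gripper": 0.2}, {"x": -5.5, "y": 0, "z": -9.53, "rx": 0, "ry": 0, "rz": 0, "gripper": 0.2}, {"x": -7, "y": 0, "z": -12.12, "rx": 0, "ry": 0, "rz": 0, "gripper": 0.2}, {"x": -8, "y": 0, "z": -13.86, "rx": 0, "ry": 0, "rz": 0, "gripper": 0.2}, {"x": -8, "y": 0, "z": -13.86, "rx": 0, "ry": 0, "rz": 0, "gripper": 0.2}, {"x": -8, "y": 0, "z": -13.86, "rx": 0, "ry": 0, "rz": 0, "gripper": 0.2}]'

```text
t: 3.62
tcp_pos: [0.5203, -0.2112, 0.2353]
tcp_rot: [0.258, 2.605, -0.069]
contact_force: [1.0, 1.0, -0.3]
opening: 0.0603
gripper_force: 27.5
```

```bash
python3 - <<'E'
from h import *
from cell import bot
s=bot.read_state();print(s["joint_positions"],s["tcp_pos"])
f=bot.grab_frame("side");np.savez("/tmp/side2.npz",**f);g=bot.grab_frame("scene");np.savez("/tmp/scene2.npz",**g)
for n,k in(("side2",f),("scene2",g)): 
    m=mask(k,(3,16),150,60);n_,l,st,ce=cv2.connectedComponentsWithStats(m);print(n,[(st[i].tolist(),ce[i].round(1)) for i in range(1,n_) if st[i,4]>300])
C=Ro.from_rotvec(s["tcp_rot"]).as_matrix();print("tool z",C[:,2],"y",C[:,1])
# wanted: hold at -35, psi 0, above the stand, 60 mm above hanging height
rel(s,(.549,-.008,.101+.07),-35,0)
E
```

```text
[-0.70168725  0.24866815  1.65391745  0.34471514  0.79983965 -2.26132587] [ 0.52028716 -0.21115337  0.23527131]
side2 [([315, 131, 40, 41, 1240], array([332.8, 150.8])), ([372, 165, 66, 42, 1423], array([405.2, 187.9]))]
scene2 [([105, 3, 49, 49, 1762], array([130. ,  27.1])), ([193, 164, 37, 59, 1634], array([210.6, 193.7])), ([450, 238, 68, 67, 3409], array([482.3, 270.5]))]
tool z [ 0.49169109 -0.09821588 -0.86521299] y [1.96169013e-01 9.80570084e-01 1.69905219e-04]
cm [ 3.97 20.52  4.85] deg [  0.52  64.87 -11.93] TCP [ 0.55072073 -0.008       0.17345746]
```

Emit:
apply_moves --moves '[{"x": 0, "y": 0, "z": 0, "rx": 0.5, "ry": 64.9, "rz": -11.9, "gripper": 0.2}, {"x": 0, "y": 0, "z": 0, "rx": 0.5, "ry": 64.9, "rz": -11.9, "gripper": 0.2}, {"x": 0, "y": 0, "z": 0, "rx": 0.5, "ry": 64.9, "rz": -11.9, "gripper": 0.2}, {"x": 0, "y": 0, "z": 0, "rx": 0.5, "ry": 64.9, "rz": -11.9, "gripper": 0.2}, {"x": 0, "y": 0, "z": 0, "rx": 0.5, "ry": 64.9, "rz": -11.9, "gripper": 0.2}, {"x": 0, "y": 0, "z": 0, "rx": 0.5, "ry": 64.9, "rz": -11.9, "gripper": 0.2}, {"x": 0, "y": 0, "z": 0, "rx": 0.5, "ry": 64.9, "rz": -11.9, "gripper": 0.2}, {"x": 0, "y": 0, "z": 0, "rx": 0.5, "ry": 64.9, "rz": -11.9, "gripper": 0.2}, {"x": 0, "y": 0, "z": 0, "rx": 0.5, "ry": 64.9, "rz": -11.9, "gripper": 0.2}, {"x": 0, "y": 0, "z": 0, "rx": 0.5, "ry": 64.9, "rz": -11.9, "gripper": 0.2}]'

```text
t: 4.55
tcp_pos: [0.5211, -0.2108, 0.2307]
tcp_rot: [0.004, -2.519, -0.007]
contact_force: [-0.4, 0.3, -0.8]
opening: 0.0602
gripper_force: 27.5
```

```bash
python3 - <<'E'
from h import *
from cell import bot
s=bot.read_state();print(s["joint_positions"],s["tcp_pos"])
C=Ro.from_rotvec(s["tcp_rot"]).as_matrix();print("tool z",C[:,2],"y",C[:,1])
rel(s,(.549,-.008,.101+.10),-35,0)
E
```

```text
[-0.48177747  0.68103496  0.95435083 -0.3061577   2.05458013 -2.1226214 ] [ 0.52108764 -0.21077401  0.23066172]
tool z [-0.58323447  0.00387662 -0.8122946 ] y [-0.00149616  0.99998179  0.0058466 ]
cm [-4.09 20.26  0.56] deg [ 0.22 -0.68  0.26] TCP [ 0.55072073 -0.008       0.20345746]
```

Emit:
apply_moves --moves '[{"x": -0.4, "y": 3, "z": -0.3, "rx": 0, "ry": 0, "rz": 0, "gripper": 0.2}, {"x": -0.8, "y": 6, "z": -0.6, "rx": 0, "ry": 0, "rz": 0, "gripper": 0.2}, {"x": -1.2, "y": 9.5, "z": -0.9, "rx": 0, "ry": 0, "rz": 0, "gripper": 0.2}, {"x": -1.6, "y": 13, "z": -1.2, "rx": 0, "ry": 0, "rz": 0, "gripper": 0.2}, {"x": -2, "y": 16, "z": -1.5, "rx": 0, "ry": 0, "rz": 0, "gripper": 0.2}, {"x": -2.4, "y": 18.5, "z": -1.7, "rx": 0, "ry": 0, "rz": 0, "gripper": 0.2}, {"x": -2.4, "y": 20.3, "z": -1.7, "rx": 0, "ry": 0, "rz": 0, "gripper": 0.2}, {"x": -2.4, "y": 20.3, "z": -1.7, "rx": 0, "ry": 0, "rz": 0, "gripper": 0.2}, {"x": -2.4, "y": 20.3, "z": -1.7, "rx": 0, "ry": 0, "rz": 0, "gripper": 0.2}, {"x": -2.4, "y": 20.3, "z": -1.7, "rx": 0, "ry": 0, "rz": 0, "gripper": 0.2}]'

```text
t: 5.38
tcp_pos: [0.5498, -0.009, 0.2346]
tcp_rot: [-0.001, -2.529, -0.003]
contact_force: [-0.3, -0.2, 0.9]
opening: 0.0605
gripper_force: 27.5
```

```bash
python3 - <<'E'
from h import *
from cell import bot
s=bot.read_state();print(s["tcp_pos"])
ims=[]
for n,w in(("side",(290,90,370,250)),("scene",(270,120,350,280))):
    f=bot.grab_frame(n);np.savez(f"/tmp/{n}3.npz",**f);a,b,c,e=w
    ims.append(cv2.resize(f["color"][b:e,a:c,::-1],(300,600),interpolation=0))
f=bot.grab_frame("wrist");np.savez("/tmp/w3.npz",**f,p=s["tcp_pos"],r=s["tcp_rot"])
cv2.imwrite("pics/over.png",np.hstack(ims))
C=Ro.from_rotvec(s["tcp_rot"]).as_matrix();print("tool z",C[:,2],"y",C[:,1])
rel(s,(.549,-.008,.101+.13),-35,0)
E
```

```text
[ 0.54975316 -0.00899682  0.23458058]
tool z [-0.57465977  0.00242454 -0.81838883] y [0.00146191 0.99999706 0.00193603]
cm [-0.14  0.1   0.04] deg [ 0.14 -0.08 -0.  ] TCP [ 0.55072073 -0.008       0.23345746]
```

View pics/over.png

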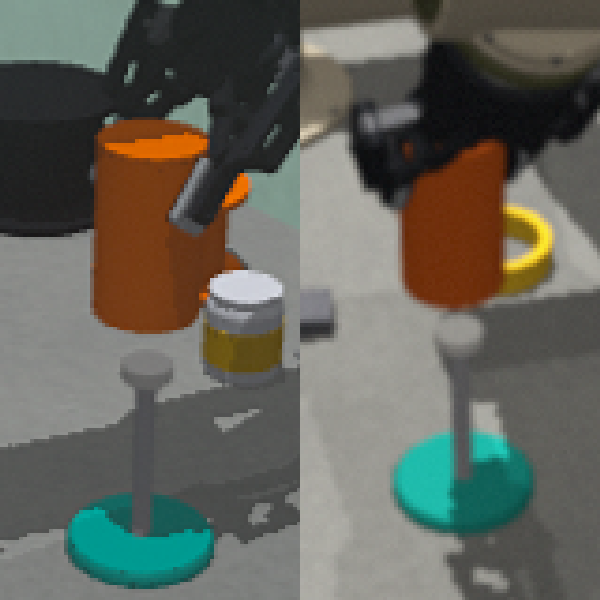

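The side crop shows the cup mouth-down with its underside at (331,127), and the stand head below it at (329,187). The scene crop shows the cup directly over the head at (312.5,208). It looks nearly upright, so I'll measure its axis from the silhouette edges.

```bash
cat >> h.py <<'E'
def axis(D,S,dw,sw):
    """cup axis from the left edge in side and left+right edges in scene (row windows); planes tangent to a 30 mm cylinder"""
    N=[]
    for f,(x0,x1,y0,y1),side in((D,dw,-1),(S,sw[0],1),(S,sw[1],-1)):
        m=mask(f,(3,16),150,30,(x0,y0,x1,y1)); E=[]
        for y in range(y0,y1):
            x=np.nonzero(m[y])[0]
            if len(x): E.append((x.min()-.5 if side<0 else x.max()+.5,y))
        E=np.array(E); k=np.polyfit(E[:,1],E[:,0],1); res=E[:,0]-np.polyval(k,E[:,1]); E=E[abs(res)<1.2]; k=np.polyfit(E[:,1],E[:,0],1)
        o,d=ray(f,[(np.polyval(k,y0),y0),(np.polyval(k,y1),y1)]); n=np.cross(d[0],d[1]); n/=np.linalg.norm(n)
        inw=ray(f,[(np.polyval(k,y0)-5*side,y0)])[1][0]; n*=np.sign(n@inw); N.append((n,o)); print("edge",len(E),k.round(3))
    A=np.array([n for n,_ in N]); a=np.linalg.svd(A)[2][2]; a*=-np.sign(a[2])
    print("axis tilt deg x,y",np.degrees(a[:2]/-a[2]).round(2))
    for z in(.19,.26):
        p=np.linalg.lstsq(np.r_[A,[[0,0,1]]],np.r_[[.03+n@o for n,o in N],z],rcond=None)[0]; print("axis at z",z,p.round(4),"res mm",((A@p)-[.03+n@o for n,o in N])*1e3)
    return a
E
python3 - <<'E'
from h import *
S,D,W=load("scene3"),load("side3"),load("w3");t=(W["p"],W["r"])
axis(D,S,(305,340,130,172),((380-60,412,160,194),(295-10,315-0,178,194)))
r=lambda f,uv,t=None:(lambda o,d:(o,d[0]))(*ray(f,uv,t))
print("head",cross([r(S,(270+160/3.75,120+328/3.75)),r(D,(290+147/3.75,90+366/3.75))]))
cv2.imwrite("pics/w3.png",W["color"][:,:,::-1])
E
```

```text
edge 42 [-2.30000e-02  3.18298e+02]
edge 33 [-2.90000e-02  3.28805e+02]
edge 16 [8.10000e-02 2.81809e+02]
axis tilt deg x,y [-0.62 -0.07]
axis at z 0.19 [ 0.5457 -0.0083  0.1901] res mm [-0.16438464 -1.40739104 -1.45133099]
axis at z 0.26 [ 0.5465 -0.0083  0.26  ] res mm [0.0475981  0.4075146  0.42023756]
head (array([ 0.54824433, -0.00640355,  0.12234347]), [2.1389119911808243, 2.138911991180829])
```

View pics/w3.png

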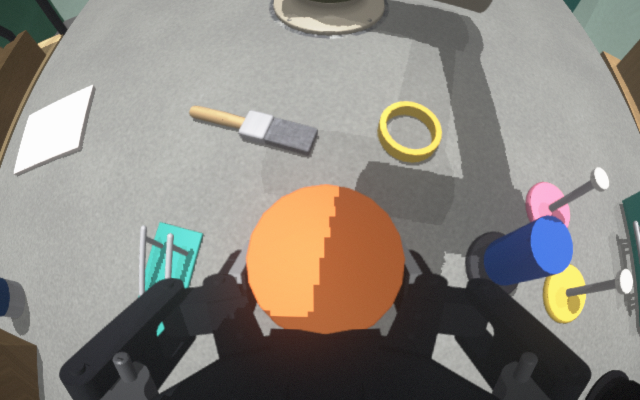

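The wrist view shows the cup's underside disc at (326,260) between the fingers. The cup axis is upright within 0.6° and within about 2–3 mm of the stand axis, against 12 mm of clearance, so I'll lower it.

Emit:
apply_moves --moves '[{"x": -0.15, "y": 0.05, "z": -0.1, "rx": 0, "ry": 0, "rz": 0, "gripper": 0.2}, {"x": -1.0, "y": 0.05, "z": 1.11, "rx": 0, "ry": 0, "rz": 0, "gripper": 0.2}, {"x": -2.15, "y": 0.05, "z": 2.75, "rx": 0, "ry": 0, "rz": 0, "gripper": 0.2}, {"x": -3.3, "y": 0.05, "z": 4.4, "rx": 0, "ry": 0, "rz": 0, "gripper": 0.2}, {"x": -4.45, "y": 0.05, "z": 6.04, "rx": 0, "ry": 0, "rz": 0, "gripper": 0.2}, {"x": -5.3, "y": 0.05, "z": 7.26, "rx": 0, "ry": 0, "rz": 0, "gripper": 0.2}, {"x": -5.9, "y": 0.05, "z": 8.1, "rx": 0, "ry": 0, "rz": 0, "gripper": 0.2}, {"x": -6.46, "y": 0.05, "z": 8.91, "rx": 0, "ry": 0, "rz": 0, "gripper": 0.2}, {"x": -6.46, "y": 0.05, "z": 8.91, "rx": 0, "ry": 0, "rz": 0, "gripper": 0.2}, {"x": -6.46, "y": 0.05, "z": 8.91, "rx": 0, "ry": 0, "rz": 0, "gripper": 0.2}]'

```text
t: 6.37
tcp_pos: [0.5517, -0.0076, 0.1251]
tcp_rot: [-0.0, -2.529, -0.002]
contact_force: [-0.1, 0.3, 0.1]
opening: 0.0602
gripper_force: 27.5
```

Emit:
apply_moves --moves '[{"x": -0.11, "y": 0, "z": 0.16, "rx": 0, "ry": 0, "rz": 0, "gripper": 0.2}, {"x": -0.23, "y": 0, "z": 0.33, "rx": 0, "ry": 0, "rz": 0, "gripper": 0.2}, {"x": -0.34, "y": 0, "z": 0.49, "rx": 0, "ry": 0, "rz": 0, "gripper": 0.2}, {"x": -0.46, "y": 0, "z": 0.66, "rx": 0, "ry": 0, "rz": 0, "gripper": 0.2}, {"x": -0.57, "y": 0, "z": 0.82, "rx": 0, "ry": 0, "rz": 0, "gripper": 0.2}, {"x": -0.69, "y": 0, "z": 0.98, "rx": 0, "ry": 0, "rz": 0, "gripper": 0.2}, {"x": -0.8, "y": 0, "z": 1.15, "rx": 0, "ry": 0, "rz": 0, "gripper": 0.2}, {"x": -0.8, "y": 0, "z": 1.15, "rx": 0, "ry": 0, "rz": 0, "gripper": 0.2}]'

```text
t: 7.03
tcp_pos: [0.5513, -0.0075, 0.1105]
tcp_rot: [0.0, -2.528, -0.003]
contact_force: [-0.1, 0.2, -1.1]
opening: 0.0601
gripper_force: 27.5
```

Emit:
apply_moves --moves '[{"x": -0.06, "y": 0, "z": 0.08, "rx": 0, "ry": 0, "rz": 0, "gripper": 0.2}, {"x": -0.11, "y": 0, "z": 0.16, "rx": 0, "ry": 0, "rz": 0, "gripper": 0.2}, {"x": -0.17, "y": 0, "z": 0.25, "rx": 0, "ry": 0, "rz": 0, "gripper": 0.2}, {"x": -0.23, "y": 0, "z": 0.33, "rx": 0, "ry": 0, "rz": 0, "gripper": 0.2}, {"x": -0.23, "y": 0, "z": 0.33, "rx": 0, "ry": 0, "rz": 0, "gripper": 0.2}]'

```text
t: 7.45
tcp_pos: [0.5514, -0.0074, 0.1067]
tcp_rot: [0.0, -2.529, -0.002]
contact_force: [0.2, 0.2, -0.2]
opening: 0.0601
gripper_force: 27.5
```

```bash
python3 - <<'E'
from h import *
from cell import bot
s=bot.read_state();ims=[]
for n,w in(("side",(290,120,370,250)),("scene",(270,150,350,280))):
    f=bot.grab_frame(n);np.savez(f"/tmp/{n}4.npz",**f);a,b,c,e=w
    ims.append(cv2.resize(f["color"][b:e,a:c,::-1],(360,585),interpolation=0))
cv2.imwrite("pics/low.png",np.hstack(ims)); print(s["contact_force"],s["tcp_pos"])
E
```

```text
[ 0.21192688  0.17049145 -0.2307806 ] [ 0.55141292 -0.00743022  0.10668977]
```

View pics/low.png

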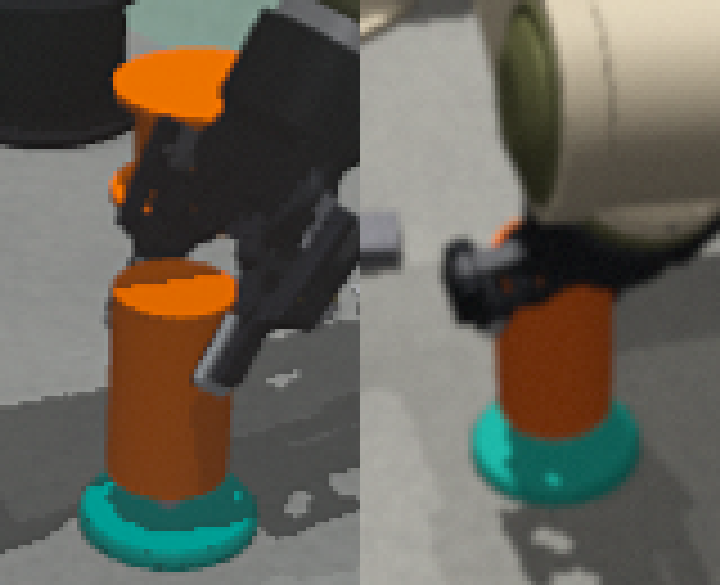

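The cup is over the peg and upright, with its underside centre at (329,184) in the side view and its rim just above the teal foot. There's no contact yet, so I'll continue gently.

Emit:
apply_moves --moves '[{"x": -0.03, "y": 0, "z": 0.04, "rx": 0, "ry": 0, "rz": 0, "gripper": 0.2}, {"x": -0.06, "y": 0, "z": 0.08, "rx": 0, "ry": 0, "rz": 0, "gripper": 0.2}, {"x": -0.09, "y": 0, "z": 0.12, "rx": 0, "ry": 0, "rz": 0, "gripper": 0.2}, {"x": -0.11, "y": 0, "z": 0.16, "rx": 0, "ry": 0, "rz": 0, "gripper": 0.2}, {"x": -0.11, "y": 0, "z": 0.16, "rx": 0, "ry": 0, "rz": 0, "gripper": 0.2}, {"x": -0.11, "y": 0, "z": 0.16, "rx": 0, "ry": 0, "rz": 0, "gripper": 0.2}]'

```text
t: 8.05
tcp_pos: [0.5514, -0.0074, 0.1049]
tcp_rot: [0.0, -2.529, -0.002]
contact_force: [0.5, 0.3, -1.5]
opening: 0.0603
gripper_force: 27.5
```

Emit:
apply_moves --moves '[{"x": -0.03, "y": 0, "z": 0.04, "rx": 0, "ry": 0, "rz": 0, "gripper": 0.2}, {"x": -0.06, "y": 0, "z": 0.08, "rx": 0, "ry": 0, "rz": 0, "gripper": 0.2}, {"x": -0.06, "y": 0, "z": 0.08, "rx": 0, "ry": 0, "rz": 0, "gripper": 0.2}, {"x": -0.06, "y": 0, "z": 0.08, "rx": 0, "ry": 0, "rz": 0, "gripper": 0.2}]'

```text
t: 8.38
tcp_pos: [0.5516, -0.0074, 0.1047]
tcp_rot: [-0.0, -2.529, -0.002]
contact_force: [0.6, 0.9, 5.4]
opening: 0.0604
gripper_force: 27.8
```

Emit:
apply_moves --moves '[{"x": 0, "y": 0, "z": 0, "rx": 0, "ry": 0, "rz": 0, "gripper": 0.45}, {"x": 0, "y": 0, "z": 0, "rx": 0, "ry": 0, "rz": 0, "gripper": 0.55}, {"x": 0, "y": 0, "z": 0, "rx": 0, "ry": 0, "rz": 0, "gripper": 0.7}, {"x": 0, "y": 0, "z": 0, "rx": 0, "ry": 0, "rz": 0, "gripper": 0.85}, {"x": 0, "y": 0, "z": 0, "rx": 0, "ry": 0, "rz": 0, "gripper": 1}, {"x": 0, "y": 0, "z": 0, "rx": 0, "ry": 0, "rz": 0, "gripper": 1}, {"x": 0, "y": 0, "z": 0, "rx": 0, "ry": 0, "rz": 0, "gripper": 1}]'

```text
t: 8.97
tcp_pos: [0.5515, -0.0074, 0.1039]
tcp_rot: [0.0, -2.529, -0.002]
contact_force: [-0.1, -0.0, -0.2]
opening: 0.0856
gripper_force: 0.0
```

Emit:
apply_moves --moves '[{"x": 0, "y": 0, "z": -0.5, "rx": 0, "ry": 0, "rz": 0, "gripper": 1}, {"x": 0, "y": 0, "z": -1.5, "rx": 0, "ry": 0, "rz": 0, "gripper": 1}, {"x": 0, "y": 0, "z": -3, "rx": 0, "ry": 0, "rz": 0, "gripper": 1}, {"x": 0, "y": 0, "z": -5, "rx": 0, "ry": 0, "rz": 0, "gripper": 1}, {"x": 0, "y": 0, "z": -7.5, "rx": 0, "ry": 0, "rz": 0, "gripper": 1}, {"x": 0, "y": 0, "z": -10, "rx": 0, "ry": 0, "rz": 0, "gripper": 1}, {"x": 0, "y": 0, "z": -12, "rx": 0, "ry": 0, "rz": 0, "gripper": 1}, {"x": 0, "y": 0, "z": -12, "rx": 0, "ry": 0, "rz": 0, "gripper": 1}, {"x": 0, "y": 0, "z": -12, "rx": 0, "ry": 0, "rz": 0, "gripper": 1}]'

```text
t: 9.72
tcp_pos: [0.6207, -0.0077, 0.2022]
tcp_rot: [0.0, -2.53, -0.002]
contact_force: [-0.4, 0.0, -0.3]
opening: 0.0852
gripper_force: 0.0
```

```bash
python3 - <<'E'
from h import *
from cell import bot
s=bot.read_state();ims=[]
for n,w in(("side",(230,130,360,260)),("scene",(280,150,410,280))):
    f=bot.grab_frame(n);np.savez(f"/tmp/{n}5.npz",**f);a,b,c,e=w
    ims.append(cv2.resize(f["color"][b:e,a:c,::-1],(395,395),interpolation=0))
cv2.imwrite("pics/done.png",np.hstack(ims)); print(s["contact_force"],s["tcp_pos"],s["opening"])
E
```

```text
[-0.36623551  0.04467456 -0.32101758] [ 0.62072189 -0.00765481  0.20216384] 0.08520061611960446
```

View pics/done.png

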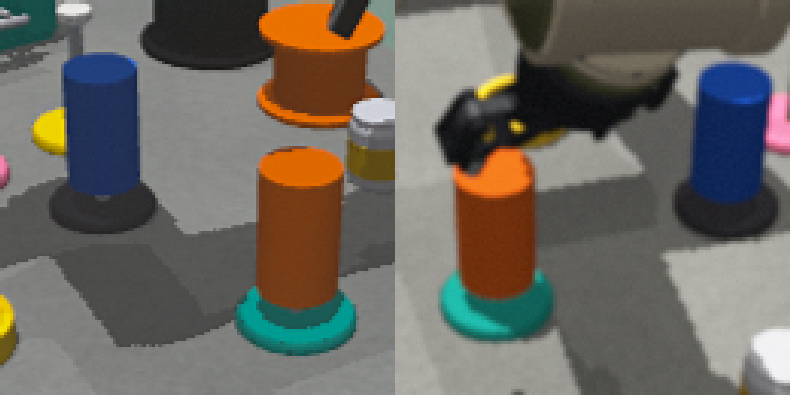

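The orange cup hangs upright on the teal-footed stand, with its top at (329,185) in the side view. The gripper is clear and the blue cup is undisturbed.

```bash
python3 -c "
from cell import bot
print(bot.hand_in())"
```

```text
the job is handed in; nothing more can be done
None
```

The orange cup hangs straight, mouth-down, on the teal-footed peg and has been released; the blue cup was not touched, and the job was handed in at about 10 s.

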